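Lock a collar in the assembly fixture with its bolt-action clamp

TASK

Clamp the loaded collar in the assembly fixture with its bolt-action push clamp: push the ball-topped handle forward along the slot in the barrel as far as it goes, then push it over sideways through the cross leg of the slot right down to its end, so that the sprung nose holds the collar tight against the stop block. Only push the handle, pick nothing up, keep your fingers off the collar in the fixture and leave the loose things around it where they are.

Things in the scene. Friction and masses are not known exactly. Their poses are not given: they have to be found in the camera images.
- fixture: Assembly fixture, fixed to the bench: aluminium plate 215 x 140 x 12 mm (local x -115 to 100, y -70 to 70) with the clamp on its rear (-x) half and the nest with the stop block in front. Origin on the plate's underside, at bench height; +x is the way the clamp pushes, +y the side to which the handle swings to lock, z up.
- barrel (a point): Point on the axis of the clamp's barrel, at fixture x -40, y 0, z 34 mm; axes as the fixture's. The grey barrel, 34 mm in diameter, lies along x (fixture x -108 to -15; top at z 51) on a flange 72 mm wide, 18 mm high. Its L-shaped slot: a long leg along the top, then at the front end (x -40) a cross leg running round the barrel towards +y.
- stop_face (a point): Middle of the stop block's face against which the collar is clamped, at fixture x 73, y 0, z 34 mm; axes as the fixture's. The block is 18 mm long, 53 wide, its top at z 46. Between it and the barrel lies the nest: a channel 41 mm wide, floor at z 22, guide strips beside it up to z 30.
- plunger (a joint): How far plunger, handle and nose are pushed forward along fixture +x, in m: 0 fully back, 0.040 fully forward, the handle then at the corner of the slot. Starts at 0 to 0.008. About 4.5 N of friction, up to 7.5 N with the nose pressed; it stays where it is left.
- handle (a joint): Swing of the handle about the barrel's axis, rad: 0 upright (start), 1.31 fully over to fixture +y at the end of the cross leg, 15 degrees above level. It turns only with the plunger at 0.037 or more (else about 0.12 of play); once turned, the slot keeps the plunger from sliding back. Friction 0.07 N m (1.2 N at the ball): it stays where it is left.
- knob (a point): Centre of the black ball, 22 mm in diameter, on the clamp's handle, an 8 mm steel pin standing out of the slot; 58 mm from the barrel's axis. Upright: fixture x -80 + plunger (mm), y 0, z 92. Fully over: x -40, y 56, z 49. The frame turns with the handle: z runs from the barrel's axis out to the ball.
- nose: Sprung rubber-faced nose of the plunger, a disc 18 mm in diameter facing fixture +x. Origin at the centre of its face: at fixture x = plunger value, y 0, z 34 mm while not pressed. It gives up to 8 mm (0.8 N at first, 0.4 N more per mm). Fully forward it would reach 5 mm past the back of a collar that touches the stop.
- collar: The collar to clamp: chromed stepped ring, 38 mm outside diameter below (12 mm high), 33 mm above, 26 mm bore, 18 mm high, about 80 g, loose in the nest channel between nose and stop. Origin at the centre of its underside, z up. Against the stop its centre is at fixture x 54 mm. The advancing nose pushes it there.
- spare_plate: Bystander: a spare collar like the other, lying on the fixture's plate beside the nest on the -y side. Origin at the centre of its underside.
- spare_bench: Bystander: a spare collar lying on the bench beside the fixture on the -y side. Origin at the centre of its underside.
- carton: Bystander: open red carton full of collars, 125 x 90 x 58 mm, 0.9 kg, on the bench at the +y side of the fixture, towards the front. Origin at the centre of its underside.
- label_roll: Bystander: roll of pale blue labels lying flat, 64 mm in diameter, 24 mm high, on the bench at the -y side of the fixture. Origin at the centre of its underside.
- driver: Bystander: screwdriver with black handle, 190 mm long, lying on the bench at the -y side of the fixture. Origin under its middle; x along its length.
- bottle: Bystander: clear bottle with a black cap, 64 mm in diameter, 200 mm high, at one side of the bench. Origin at the centre of its underside.
- pen_cup: Bystander: white cup, 72 mm in diameter, 85 mm high, with red-handled scissors and pens (to 160 mm), at the other side of the bench. Origin at the centre of its underside.
Things that resemble listed ones, but are neither listed nor needed, are in the scene too. Leave any purple look-alike of the collar alone.

How it is judged:
By the outcome, as a careful person would: the job done as asked, in the order asked, and still so for the second after the job is handed in, with the robot touching nothing.
It also fails if it takes over 48 s, if anything falls off the work surface, if the arm or the gripper's body presses on something with over 40 N, if the wrist force passes 120 N, or if a joint passes its speed limit or range.

ROBOT

A 7-joint arm with a two-finger parallel gripper is mounted at the origin on the work surface. World frame = base frame: x ahead of the robot, y to its left, z up, the work surface at z = 0. Lengths are in m, angles in degrees, forces in N, time in s.
With the tool pointing down it reaches from about 0.425 to 0.875 m from the base axis. Payload 4.7 kg.
Tool frame: the origin (TCP) lies at the very end of the fingers, on their centre line; the grasp point (between the pads) lies behind it (env.pinch_z is the z of the grasp point in the tool frame, in m); z points along the fingers, y is the direction in which the jaws open and shut (so a half turn about z gives the same grasp; the last joint's range is limited). The gripper opens to 87 mm and grips with 3 to 60 N. Pads are 19 mm wide; open, the fingers measure 117 mm over their backs; the gripper's body (75 mm by 190 mm) begins 51 mm behind the grasp point.
Start: joints at [75.063, 18.392, -4.016, 83.108, 1.295, 78.541, -3.26], TCP at [0.176, -0.626, 0.223] pointing down, gripper open.
Joint ranges: [-163.93, 163.93], [-17.29, 119.83], [-79.2, 71.16], [3.27, 140.29], [-89.18, 269.18], [5.43, 117.66], [-154.24, 154.24]. Speed limits (degrees/s): [147.25, 147.25, 180, 180, 180, 180, 180].

INTERFACE

Orientations are given as [roll, pitch, yaw] about the fixed x, y, z axes, in that order (R = Rz(yaw) Ry(pitch) Rx(roll)).
In Python, from cell import readout, read_camera, env gives the robot as it stands. The module is installed in compiled form; this text tells all that it offers.
- The arm moves only by the tool servo_tool, never from a script. Its argument "plan" is a list that holds one entry, the list of rows, each a list of 5 numbers: the finger opening in m, from 0 to 0.087, then the shift along the tool's x, y, z in m, then the turn about the tool's z in rad. In form: [[[jaw, x, y, z, yaw], ...]]. A call has 1 to 12 rows; each row is the pose to reach, as a shift and turn from the pose measured when the call began, along the tool's axes at that moment; what a row does not reach only later rows make up. A row lasts 1/12 s, in which the tool goes at most 41.7 mm and 7.16 degrees, less where a joint would pass 70% of its speed; a pose out of reach is approached as far as the arm can. A call with a gripper value outside its range is refused whole. The fingers move at their own pace and stop on an object; "force" is the grip in N (left out, the last holds). Time passes only in rows, so rows that repeat a pose let the fingers close. It gives the time, the measured TCP pose, the force and the opening at its end, in the units of the state.
- readout.get_obs(): the state, without advancing time (a new reading comes with each control period).
- read_camera(name): name is "scene" or "top" or "wrist"; returns a dict with "image" (420x560x3 uint8, red, green, blue), "range_z" (420x560 float32, m along the optical axis (not along the pixel's ray), 0 where there is no reading), "mtx" (3x3 intrinsics, pixels), "D" ([k1, k2, p1, p2, k3] as OpenCV has them; the pictures are not rectified), "camera_from_world" (4x4, takes a point from world to camera coordinates). Camera axes: x right, y up, looking along -z (the intrinsics and any distortion apply to the point x, -y, -z); pixel columns grow to the right and rows downward; lengths in m; the calibration is good to about 2 mm. A picture is of the moment at which its call begins.
- env.sign_off(): hands the job in, once; it reports no verdict.
The state is a dict: "time_s": time; "qpos": joint angles; "joint_velocities": joint speeds; "effort": joint torques, N m; "tool_pos": TCP position; "tool_rot": TCP orientation; "force": force on the tool from outside, world axes, zero at the start; "wrist_torque": the same for the moment, N m; "grip_width": finger opening in m.
Only numpy, scipy, OpenCV 4.12 (cv2) and the standard library are available. Lean on these libraries where they do the work, as an engineer would, in place of code of your own. Each camera call takes 0.05 s, during which the arm holds its last target. There are 200 camera calls.

## Working session

There is one attempt and no reset: what is moved stays moved. The work goes in short steps, Python scripts to look and compute and a tool call to move; the robot and the scene stay as the last step left them, time stands still between calls to the robot, and variables do not carry over. Pictures are saved under pics/ and viewed, about 8 in all and at most 12, crops included, and the job is handed in when it is done.

Besides the shell and the picture viewer there is one more tool, called after "Call:" in YAML: its name, and indented under it one key for each argument. servo_tool: Moves the arm, as the interface text tells. Its arguments: {"type":"object","properties":{"plan":{"type":"array"},"force":{"type":"number"}},"required":["plan"]}

```bash
mkdir -p pics; cat > h.py <<'E'
import numpy as np, cv2
from cell import readout, read_camera, env
def snap(n,f):
    c=read_camera(n); cv2.imwrite('pics/'+f+'.png',c['image'][:,:,::-1]); np.savez('pics/'+f+'.npz',**c); return c
def world(c,u,v,z=None,w=2):
    """pixel -> world by depth (median), or on the plane z"""
    x,y=cv2.undistortPoints(np.array([[[u,v]]],float),c['mtx'],c['D'])[0,0]
    T=np.linalg.inv(c['camera_from_world']); d=np.array([x,-y,-1.])
    if z is None:
        p=c['range_z'][int(v)-w:int(v)+w+1,int(u)-w:int(u)+w+1]; s=np.median(p[p>0])
    else: s=(z-T[2,3])/(T[:3,:3]@d)[2]
    return T[:3,:3]@(d*s)+T[:3,3]
def pix(c,P):
    P=np.atleast_2d(P); q=P@c['camera_from_world'][:3,:3].T+c['camera_from_world'][:3,3]
    q=q*[1,-1,-1]; return cv2.projectPoints(q,np.zeros(3),np.zeros(3),c['mtx'],c['D'])[0][:,0]
E
python3 - <<'E'
from h import *
a=snap('scene','s0');b=snap('top','t0')
print(readout.get_obs(),env.pinch_z)
E
```

```text
{'time_s': 0.1, 'qpos': array([75.06230177, 18.43387328, -4.01512056, 83.16835783,  1.29405791,
       78.54143132, -3.25900494]), 'joint_velocities': array([ 0.02826662, -0.10025888, -0.02079946, -0.09963455, -0.01126413,
        0.00203121, -0.0383432 ]), 'effort': array([-2.98388932e-04, -4.92571735e+01, -4.05837698e-01, -3.13397527e+01,
       -6.40383339e-02,  3.94389813e-02,  8.11624568e-05]), 'tool_pos': array([ 0.17620491, -0.62513895,  0.22157757]), 'tool_rot': array([-1.79901517e+02,  4.73748048e-03,  1.57477238e+01]), 'force': array([-0.26654547, -0.81847454, -0.1243894 ]), 'wrist_torque': array([-0.04123059,  0.04023843,  0.00339434]), 'grip_width': 0.08677454307812052} -0.0187
```

View pics/s0.png

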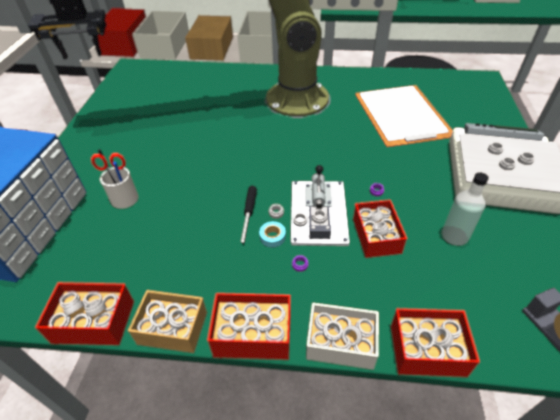

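View pics/t0.png

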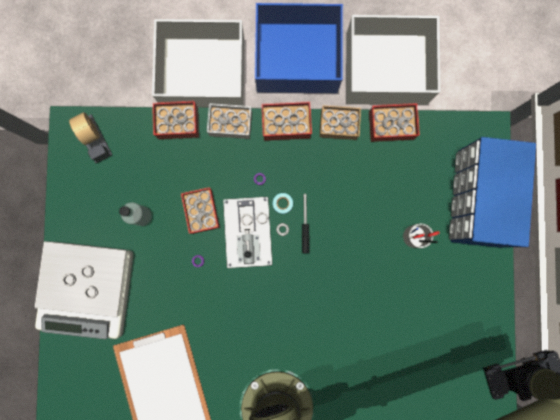

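The scene view shows the fixture around (320,212), with the barrel at the back and the carton at (380,228). In the top view the fixture is at (247,232), with the carton on its +y side (left). I'll enlarge the fixture in both.

```bash
python3 - <<'E'
import cv2,numpy as np
t=cv2.imread('pics/t0.png')[185:275,170:300]; s=cv2.imread('pics/s0.png')[155:255,265:395]
t=cv2.resize(t,None,fx=5,fy=5,interpolation=cv2.INTER_CUBIC)
s=cv2.resize(s,None,fx=5,fy=5,interpolation=cv2.INTER_CUBIC)
cv2.imwrite('pics/tc.png',t);cv2.imwrite('pics/sc.png',s)
E
```

```text
(no output)
```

View pics/tc.png

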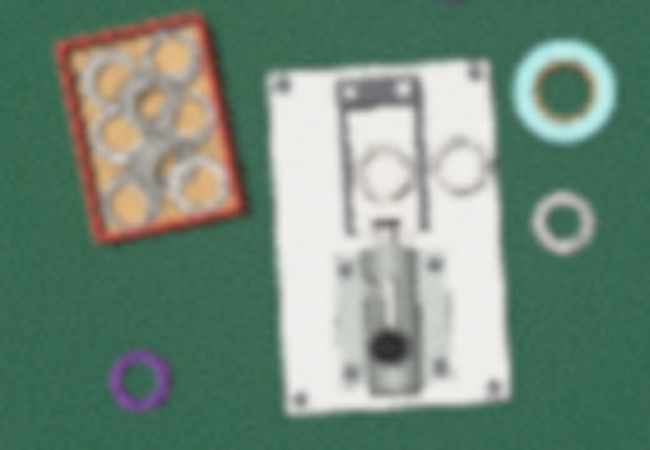

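View pics/sc.png

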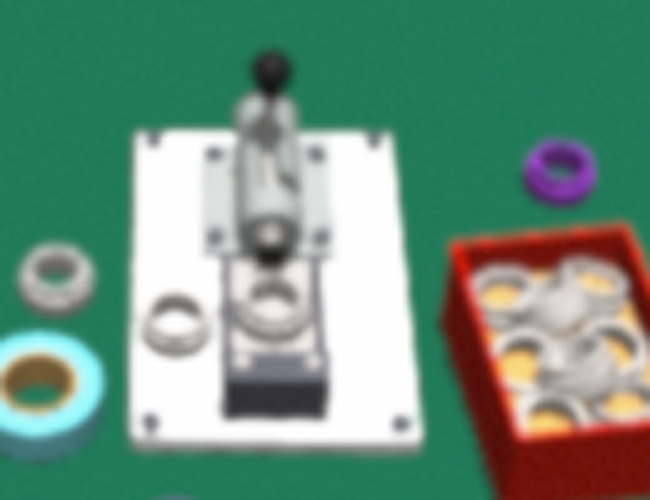

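The enlarged top view shows the plate corners at crop (268,73), (491,62), (511,398) and (287,413). The ball is at (388,347), the clamped-to-be collar at (385,173) in the nest, and the cross leg runs left. Look-alikes are the plate spare (461,165), the bench spare (563,222), the purple ring (139,380) and the carton collars. The ball on the barrel is the only handle.

```bash
cat >> h.py <<'E'
def fit(W,F):
    W=np.array(W)[:,:2];F=np.array(F);a=W-W.mean(0);b=F-F.mean(0)
    th=np.arctan2((b[:,0]*a[:,1]-b[:,1]*a[:,0]).sum(),(a*b).sum())
    R=np.array([[np.cos(th),-np.sin(th)],[np.sin(th),np.cos(th)]]);t=W.mean(0)-R@F.mean(0)
    return R,t,np.degrees(th),W-(F@R.T+t)
E
python3 - <<'E'
from h import *
F=np.array([[100,70],[100,-70],[-115,-70],[-115,70]])/1000
b=dict(np.load('pics/t0.npz'));s=dict(np.load('pics/s0.npz'))
C=lambda u,v,u0,v0:((u+.5)/5-.5+u0,(v+.5)/5-.5+v0)
for c,cs,o,k in((b,[(268,73),(491,62),(511,398),(287,413)],(170,185),(388,347)),(s,[(421,447),(130,445),(133,130),(392,130)],(265,155),(271,72))):
    W=[world(c,*C(*p,*o),z=.012) for p in cs]
    R,t,th,e=fit(W,F);print(th,t,np.abs(e).max()*1000)
    q=C(*k,*o);K=world(c,*q,z=.092);print('knob',K,'fixture',R.T@(K[:2]-t), 'depth',world(c,*q,w=1))
E
```

```text
4.08827752591086 [0.55404384 0.09909186] 1.1821521009305613
knob [0.47616461 0.09389439 0.092     ] fixture [-0.0780516   0.00036803] depth [0.47615362 0.09335887 0.10175062]
4.304195121228849 [0.55220431 0.09841755] 4.937976486554363
knob [0.47457468 0.09291124 0.092     ] fixture [-0.07782395  0.00033547] depth [0.4808255  0.09294531 0.09751687]
```

```bash
cat >> h.py <<'E'
from scipy.spatial.transform import Rotation as Ro
TH=np.radians(4.15);O=np.array([.5535,.0990])
def f2w(x,y,z): # fixture mm -> world m
    c,s=np.cos(TH),np.sin(TH);return np.array([O[0]+(c*x-s*y)/1e3,O[1]+(s*x+c*y)/1e3,z/1e3])
def w2f(P):
    c,s=np.cos(TH),np.sin(TH);d=(np.asarray(P)[:2]-O)*1e3;return np.array([c*d[0]+s*d[1],-s*d[0]+c*d[1],P[2]*1e3])
def go(*P): # world targets -> tool shifts
    o=readout.get_obs();R=Ro.from_euler('xyz',o['tool_rot'],degrees=True)
    print('t',o['time_s'],'yaw to turn rad',np.radians(o['tool_rot'][2])-TH,'now fix',w2f(o['tool_pos']).round(1),'F',o['force'].round(1))
    for p in P: print(R.inv().apply(p-o['tool_pos']).round(4))
E
python3 - <<'E'
from h import *
go(np.array([.48,-.25,.23]),f2w(-113,0,200))
E
```

```text
t 0.1 yaw to turn rad 0.20241846665056612 now fix [-428.7 -694.9  221.6] F [-0.3 -0.8 -0.1]
[ 0.3942 -0.2786 -0.008 ]
[ 0.449  -0.6172  0.0226]
```

Call:
servo_tool:
  plan:
    - [[0.04,0.015,-0.01,0,0.02],[0,0.04,-0.028,0,0.04],[0,0.073,-0.051,0,0.06],[0,0.106,-0.075,0,0.08],[0,0.139,-0.098,0,0.1],[0,0.172,-0.121,0,0.12],[0,0.205,-0.145,0,0.14],[0,0.238,-0.168,0,0.16],[0,0.271,-0.191,0,0.18],[0,0.304,-0.215,0,0.2],[0,0.337,-0.238,0,0.2],[0,0.365,-0.26,0,0.2]]

```text
time_s: 1.1
tool_pos: [0.4583, -0.2732, 0.2218]
tool_rot: [-179.9, 0.0, 4.4]
force: [0.6, 0.0, 0.1]
grip_width: 0.0151
```

```bash
python3 -c "
from h import *
go(f2w(-113,0,200))"
```

```text
t 1.1 yaw to turn rad 0.003772324075134323 now fix [-121.9 -364.3  221.8] F [0.6 0.  0.1]
[ 0.0103 -0.3642  0.0226]
```

Call:
servo_tool:
  plan:
    - [[0,0.001,-0.025,0,0.004],[0,0.003,-0.06,0,0.004],[0,0.004,-0.1,0,0.004],[0,0.005,-0.14,0,0.004],[0,0.006,-0.18,0,0.004],[0,0.007,-0.22,0,0.004],[0,0.008,-0.26,0,0.004],[0,0.009,-0.3,0.01,0.004],[0,0.01,-0.335,0.02,0.004],[0,0.01,-0.355,0.022,0.004],[0,0.01,-0.364,0.022,0.004],[0,0.01,-0.364,0.022,0.004]]

```text
time_s: 2.1
tool_pos: [0.4401, 0.0924, 0.2005]
tool_rot: [-179.9, 0.0, 4.4]
force: [0.1, -0.5, -0.7]
grip_width: 0.0001
```

```bash
python3 -c "
from h import *
c=snap('wrist','w1')
print(pix(c,[f2w(-78,0,92),f2w(54,0,22),f2w(-40,17,34)]))
go(f2w(-113,0,82))"
```

```text
[[285.66439732 165.95694928]
 [286.28176719   1.84252724]
 [266.93116435 113.26409307]]
t 2.15 yaw to turn rad 0.0008710913324382757 now fix [-113.2   -0.5  200.6] F [-0.1 -1.  -0. ]
[ 0.0002 -0.0004  0.1186]
```

View pics/w1.png

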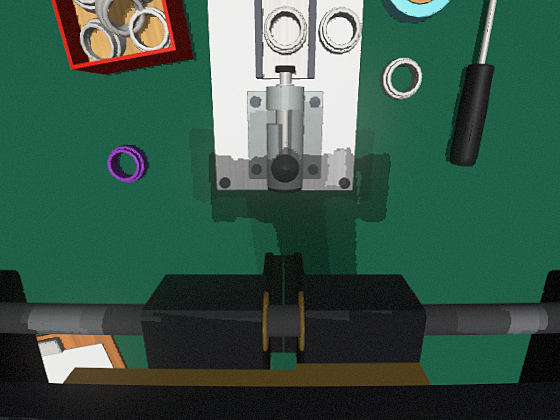

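The wrist view shows the ball at (285,168) where it was predicted at (286,166), with the closed fingers at columns 264–303 in line behind it. Now I descend behind the ball.

Call:
servo_tool:
  plan:
    - [[0,0,0,0.02,0],[0,0,0,0.05,0],[0,0,0,0.08,0],[0,0,0,0.105,0],[0,0,0,0.117,0],[0,0,0,0.118,0],[0,0.005,0,0.118,0],[0,0.01,0,0.118,0],[0,0.013,0,0.118,0],[0,0.016,0,0.118,0],[0,0.018,0,0.118,0]]

```text
time_s: 3.07
tool_pos: [0.4585, 0.0914, 0.0831]
tool_rot: [-179.9, 0.1, 4.2]
force: [-4.8, -0.6, 2.6]
grip_width: 0.0007
```

Call:
servo_tool:
  plan:
    - [[0,0.003,0,0,0],[0,0.006,0,0,0],[0,0.009,0,0,0],[0,0.012,0,0,0],[0,0.015,0,0,0],[0,0.018,0,0,0],[0,0.021,0,0,0],[0,0.024,0,0,0],[0,0.027,0,0,0],[0,0.029,0,0,0],[0,0.03,0,0,0]]

```text
time_s: 3.98
tool_pos: [0.4881, 0.0936, 0.0831]
tool_rot: [-180.0, 0.2, 4.2]
force: [-6.0, -1.5, 3.1]
grip_width: 0.0002
```

```bash
python3 -c "
from h import *
go(f2w(-60.5,0,82))"
```

```text
t 3.9833 yaw to turn rad 0.0006458838623365909 now fix [-65.6  -0.6  83.1] F [-6.  -1.5  3.1]
[ 0.0051 -0.0006  0.0011]
```

Call:
servo_tool:
  plan:
    - [[0,0.002,0,0,0],[0,0.004,0,0,0],[0,0.005,0,0,0],[0,0.006,0,0,0],[0,0.007,0,0,0],[0,0.007,0,0,0]]

```text
time_s: 4.48
tool_pos: [0.4925, 0.0942, 0.0828]
tool_rot: [-180.0, 0.5, 4.2]
force: [-11.4, -1.6, 7.3]
grip_width: 0.0007
```

Call:
servo_tool:
  plan:
    - [[0,0.002,0,0,0],[0,0.004,0,0,0],[0,0.006,0,0,0],[0,0.007,0,0,0],[0,0.007,0,0,0]]

```text
time_s: 4.9
tool_pos: [0.4931, 0.0949, 0.0825]
tool_rot: [179.9, 1.3, 4.3]
force: [-20.6, -1.2, 18.2]
grip_width: 0.0002
```

```bash
python3 -c "
from h import *
go()"
```

```text
t 4.9 yaw to turn rad 0.0020973391206430825 now fix [-60.5   0.3  82.5] F [-20.6  -1.2  18.2]
```

Force rose to 20 N with no further travel and the TCP is at fixture x −60.5, exactly the forward end. Next I back off and go round to the −y side.

Call:
servo_tool:
  plan:
    - [[0,-0.008,0,0,0],[0,-0.018,0,0,0],[0,-0.018,0.015,0,0],[0,-0.018,0.03,0,0],[0,-0.016,0.042,0,0],[0,0,0.045,0,0],[0,0.015,0.045,0,0],[0,0.021,0.045,0,0],[0,0.021,0.045,0,0],[0,0.021,0.045,0,0]]

```text
time_s: 5.73
tool_pos: [0.5174, 0.052, 0.082]
tool_rot: [179.9, 1.3, 4.3]
force: [0.3, -0.9, 0.8]
grip_width: 0.0005
```

```bash
python3 -c "
from h import *
c=snap('wrist','w2')
go(f2w(-40,-30,80))
print(pix(c,[f2w(-40,0,92),f2w(-42,0,92),f2w(54,0,22+18)]))
i=c['image'];o=np.hstack([cv2.resize(i[0:300,130:430],(600,600))]);cv2.imwrite('pics/w2c.png',o[:,:,::-1])"
```

```text
t 5.7833 yaw to turn rad 0.002684216899050129 now fix [-39.9 -44.3  82. ] F [-0.3 -0.5  0.3]
[-0.     -0.0143  0.002 ]
[[192.81564888 281.61645119]
 [193.15678822 285.18777295]
 [202.55576276  81.00396082]]
```

View pics/w2c.png

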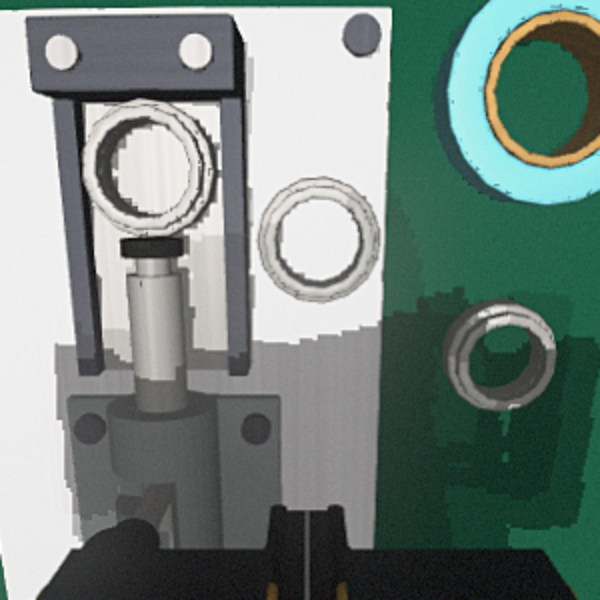

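The collar sits against the stop block with the black nose pressed on its back, and the ball is at the corner of the slot. Now I push it sideways.

Call:
servo_tool:
  plan:
    - [[0,0,-0.005,0.003,0],[0,0,-0.01,0.006,0],[0,0,-0.015,0.006,0],[0,0,-0.02,0.006,0],[0,0,-0.025,0.006,0],[0,0,-0.03,0.006,0],[0,0,-0.035,0.006,0],[0,0,-0.04,0.006,0],[0,0,-0.045,0.006,0],[0,0,-0.05,0.006,0],[0,0,-0.055,0.006,0],[0,0,-0.058,0.006,0]]

```text
time_s: 6.78
tool_pos: [0.512, 0.1103, 0.0756]
tool_rot: [179.9, 1.4, 4.3]
force: [1.1, -2.0, -1.6]
grip_width: 0.0006
```

```bash
python3 -c "
from h import *
go()
c=snap('wrist','w3');s=snap('scene','s3')
for a in (0,.5,.7,.8,.9,1.31): print(a,pix(s,[f2w(-40,58*np.sin(a),34+58*np.cos(a))]))
i=s['image'][155:255,265:395];cv2.imwrite('pics/s3c.png',cv2.resize(i,None,fx=5,fy=5,interpolation=2)[:,:,::-1])"
```

```text
t 6.7833 yaw to turn rad 0.0032008245124869744 now fix [-40.5  14.3  75.6] F [ 1.1 -2.  -1.6]
0 [[319.40193954 179.3255027 ]]
0.5 [[330.27790438 181.44019879]]
0.7 [[333.88412444 183.3358304 ]]
0.8 [[335.4451767 184.4701155]]
0.9 [[336.82321442 185.71144141]]
1.31 [[340.31885356 191.60385534]]
```

View pics/s3c.png

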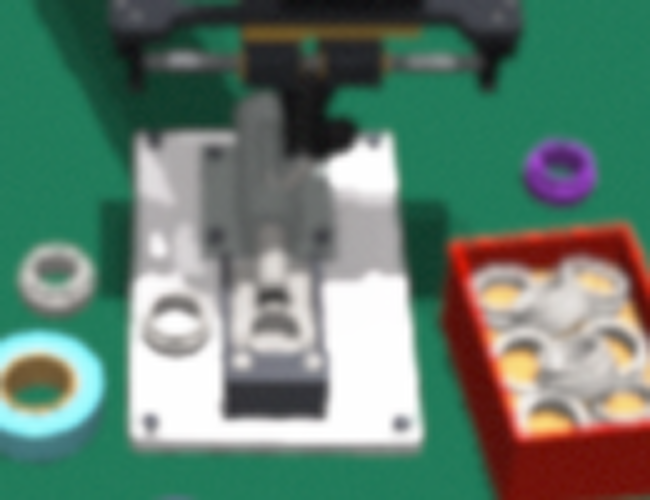

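Ball at crop (340,135), i.e. about 0.67 rad, and turning freely. I push a little further, then come over the top to press it down.

Call:
servo_tool:
  plan:
    - [[0,0,-0.004,0.002,0],[0,0,-0.008,0.004,0],[0,0,-0.01,0.004,0],[0,0,-0.01,0.004,0],[0,0,-0.002,0,0],[0,0,0.002,-0.015,0],[0,0,-0.005,-0.024,0],[0,0,-0.02,-0.025,0],[0,0,-0.034,-0.025,0],[0,0,-0.034,-0.02,0],[0,0,-0.034,-0.013,0],[0,0,-0.034,-0.01,0]]

```text
time_s: 7.88
tool_pos: [0.5093, 0.144, 0.0847]
tool_rot: [179.9, 1.4, 4.4]
force: [-0.0, -0.4, -0.4]
grip_width: 0.0005
```

```bash
python3 -c "
from h import *
go(f2w(-40,55,60))"
```

```text
t 7.8833 yaw to turn rad 0.003608056303980131 now fix [-40.9  48.1  84.7] F [-0.  -0.4 -0.4]
[ 0.0015 -0.007   0.0247]
```

Call:
servo_tool:
  plan:
    - [[0,0.001,-0.001,0.003,0],[0,0.001,-0.002,0.006,0],[0,0.001,-0.003,0.009,0],[0,0.001,-0.004,0.012,0],[0,0.001,-0.005,0.015,0],[0,0.001,-0.006,0.018,0],[0,0.001,-0.007,0.02,0],[0,0.001,-0.007,0.022,0],[0,0.001,-0.007,0.024,0],[0,0.001,-0.007,0.026,0],[0,0.001,-0.007,0.026,0]]

```text
time_s: 8.8
tool_pos: [0.5092, 0.1507, 0.0594]
tool_rot: [179.9, 1.5, 4.3]
force: [-1.9, 0.1, 8.8]
grip_width: 0.0003
```

Call:
servo_tool:
  plan:
    - [[0,0,0,0.002,0],[0,0,0,0.003,0],[0,0,0,0.004,0],[0,0,0,0.004,0]]

```text
time_s: 9.13
tool_pos: [0.5096, 0.151, 0.0582]
tool_rot: [179.8, 1.4, 4.3]
force: [-7.0, -1.3, 22.8]
grip_width: 0.0005
```

Force is up to 23 N with little motion, so the handle is at its end. I lift straight up and away and check.

Call:
servo_tool:
  plan:
    - [[0,0,0,-0.01,0],[0,0,0,-0.03,0],[0,0,0,-0.06,0],[0,0,0,-0.1,0],[0,0,0,-0.135,0],[0,0,0.03,-0.15,0],[0,0,0.065,-0.15,0],[0,0,0.105,-0.15,0],[0,0,0.145,-0.15,0],[0,0,0.18,-0.15,0],[0,0,0.2,-0.15,0],[0,0,0.2,-0.15,0]]

```text
time_s: 10.13
tool_pos: [0.5276, -0.0556, 0.2079]
tool_rot: [179.6, 1.6, 3.7]
force: [-0.4, 0.7, -0.6]
grip_width: 0.0003
```

```bash
python3 -c "
from h import *
go()
s=snap('scene','s4');t=snap('top','t4')
for c in(s,t):print(pix(c,[f2w(-40,58*np.sin(a),34+58*np.cos(a)) for a in (1.1,1.2,1.31)]))
g=lambda i:cv2.resize(i,None,fx=4,fy=4,interpolation=2)
a=g(s['image'][160:250,300:395]);b=g(t['image'][185:275,190:290])
cv2.imwrite('pics/f4.png',np.hstack([a,b])[:,:,::-1])"
```

```text
t 10.1333 yaw to turn rad -0.007349114774328161 now fix [ -37.  -152.3  207.9] F [-0.4  0.7 -0.6]
[[338.97961526 188.45715817]
 [339.73895808 189.93069959]
 [340.31885356 191.60385534]]
[[230.42128226 242.83025365]
 [229.80161575 242.91663885]
 [229.33319707 243.00023615]]
```

View pics/f4.png

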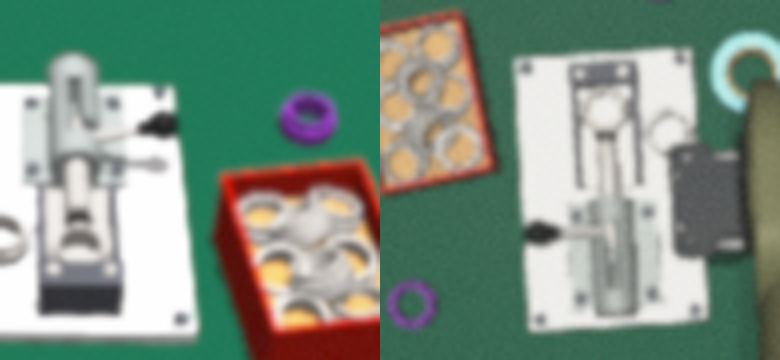

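The ball is at scene pixel (339.8,191.2), where 1.31 rad predicts (340.3,191.6). In the top view it is out to +y, the collar is against the stop with the nose on it, and nothing else has moved.

```bash
python3 -c "
from h import *
env.sign_off()"
```

```text
the job is handed in; nothing more can be done
```

The collar is clamped, and I handed the job in at about 10 s of the 48 s allowed. Using closed fingers, I pushed the ball forward to the corner of the slot, then sideways, and then pressed it down from above to the end of the cross leg.

- **Forward stop:** the force rose to about 20 N with no further travel. The fingertips were then 20.5 mm behind where the ball should be with the plunger fully forward, as expected.
- **End of the cross leg:** the force rose to about 23 N with the fingertips at z 58 mm. The ball's top should be at 60 mm there, which is within the calibration error.
- **Final pictures:** the ball is within half a pixel of where 1.31 rad predicts, and the picture alone puts it at about 1.29 rad. The collar is against the stop with the nose on its back. The carton, purple ring and spare collar on the plate look unmoved in these views, though the arm partly hid the −y side. The fingers were clear of everything.

No check failed or disagreed.

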